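# Sort polishing bars into the compartment tray

## Task

Two polishing bars lie in the low wooden rack, and a third is already in the tray with three compartments. Put each bar of the rack into an empty compartment of its own, so that it lies flat on the floor there, lowering it in gently without letting it drop. The rack lets a bar be taken only by its long sides and the compartments leave finger room only at its ends, so set it down on the bench and take it again the other way; leave the third bar and the things around as they are.

Things in the scene. Friction and masses are not known exactly. Their poses are not given: they have to be found in the camera images.
- tray: dark wooden tray, fixed to the bench, 146 x 182 x 44 mm (x, y, z), origin at the centre of its underside. Three compartments side by side along y, 58 mm apart, each 130 mm long (x), 50 mm wide (y), 38 mm deep; walls 8 mm, floor 6 mm thick. One holds a bar, the empty ones show a paper-thin grey lining. A bar fits only lengthwise (its y along tray x): 6 mm free at each side, 32 mm at each end
- well0 (a point): centre of the floor of the tray's -y side compartment (6 mm over the bench), axes as the tray's
- well1 (a point): centre of the floor of the tray's middle compartment (6 mm over the bench), axes as the tray's
- well2 (a point): centre of the floor of the tray's +y side compartment (6 mm over the bench), axes as the tray's
- rack: low pale wooden rack, fixed to the bench, 54 x 170 mm (x, y), origin at the centre of its underside. Two places end to end at y = +40 and -40 mm; bars lie along y on its 6 mm floor. End blocks 34 mm over the bench stand 2 mm from the bars' ends (no finger room); along the long sides only a 4 mm thick lip, 11 mm over the bench, 4 mm from the bar
- divider (a point): foot, on the bench, of the upright grey partition to the robot's right of the work: 21 mm thick, 438 mm high over the bench, running along world x from 250 mm before this point (towards the robot) to the back wall. All work lies on its left (+y) side; if the gripper starts on its other side, first lift it over the top or draw it back round the front edge
- bar_a: a reddish-brown rectangular polishing bar, 38 x 66 x 26 mm (x, y, z), rounded edges, about 0.15 kg; origin at the centre of its underside, y along its length, z up. Starts in one place of the rack (y = +40 mm)
- bar_b: a reddish-brown rectangular polishing bar, 38 x 66 x 26 mm (x, y, z), rounded edges, about 0.15 kg; origin at the centre of its underside, y along its length, z up. Starts in the other place of the rack (y = -40 mm)
- bar_c: a reddish-brown rectangular polishing bar, 38 x 66 x 26 mm (x, y, z), rounded edges, about 0.15 kg; origin at the centre of its underside, y along its length, z up. Already in one of the tray's three compartments; it stays there
- tape_roll: bystander: roll of tape lying flat, 96 mm across, 25 mm high; origin at the centre of its underside
- beaker: bystander: milky plastic beaker, 67 mm across, 66 mm high; origin at the centre of its underside
- brass_brush: bystander: lying hand brush, 140 mm long along its y, 17 mm thick; origin at the middle of its underside
- screwdriver: bystander: lying screwdriver, 148 mm long along its y, 20 mm thick; origin at the middle of its underside
Mind the look-alikes: they are no part of the job. Leave any turquoise look-alike of the bar_c alone.

How it is judged:
At the end, for the whole second after the job is handed in: All three bars lie in the tray, one in each compartment: underside within 4 mm of the compartment floor's height, level within 0.1 rad, centre within 45 mm of the tray's middle line lengthwise, at rest and released (x of bar_a in the frame of tray between -0.045 and 0.045 m and y of bar_a in the frame of tray between -0.075 and 0.075 m and z of bar_a in the frame of tray between 0.002 and 0.01 m and angle between each of bar_a, bar_b, bar_c's own z axis and vertical below 0.1 rad and linear speed of each of bar_a, bar_b, bar_c below 0.02 m/s and x of bar_b in the frame of tray between -0.045 and 0.045 m and y of bar_b in the frame of tray between -0.075 and 0.075 m and z of bar_b in the frame of tray between 0.002 and 0.01 m and x of bar_c in the frame of tray between -0.045 and 0.045 m and y of bar_c in the frame of tray between -0.075 and 0.075 m and z of bar_c in the frame of tray between 0.002 and 0.01 m); the robot touches nothing.
It fails at once if a bar falls into or is flung about in the tray (faster than 0.4 m/s while its underside is below the tray's rim) ((x of bar_a in the frame of tray between -0.07 and 0.07 m and y of bar_a in the frame of tray between -0.09 and 0.09 m and z of bar_a in the frame of tray between -0.01 and 0.044 m and linear speed of bar_a above 0.4 m/s) or (x of bar_b in the frame of tray between -0.07 and 0.07 m and y of bar_b in the frame of tray between -0.09 and 0.09 m and z of bar_b in the frame of tray between -0.01 and 0.044 m and linear speed of bar_b above 0.4 m/s)).
It fails at once if the bar that was already in the tray is shifted by more than 15 mm (distance of bar_c from where it was at the start of the episode above 0.015 m).
It fails at once if a bystander (tape roll, beaker, brass brush or screwdriver) is shifted by more than 20 mm (distance of any of tape_roll, beaker, brass_brush, screwdriver from where it was at the start of the episode above 0.02 m).
It also fails if it takes over 69 s, if anything falls off the work surface, if the arm or the gripper's body presses on something with over 40 N, if the wrist force passes 120 N, or if a joint passes its speed limit or range.

## Robot

A 7-joint arm with a two-finger parallel gripper is mounted at the origin on a cart in front of the work surface, level with it; the furniture and walls round the work are solid. World frame = base frame: x ahead of the robot, y to its left, z up, the work surface at z = 0. Lengths are in m, angles in rad, forces in N, time in s.
With the tool pointing down it reaches from about 0.4 to 0.85 m from the base axis. Payload 4.5 kg.
Tool frame: the origin (TCP) lies on the mounting face of the last link; the fingertips stand 166 mm ahead of it and the grasp point (between the pads) lies 147 mm ahead of it; z points along the fingers, y is the line along which they close (so a half turn about z gives the same grasp; the last joint's range is limited). The gripper opens to 88 mm and grips with 3 to 60 N. Pads are 18 mm wide; open, the fingers measure 123 mm over their backs; the gripper's body (75 mm by 187 mm) begins 45 mm behind the grasp point.
Start: joints at [1.228, 0.689, -0.195, 1.565, 0.157, 0.902, -0.215], TCP at [0.23, -0.581, 0.405] pointing down, gripper open.
Joint ranges: [-3.01, 3.01], [-0.46, 2.08], [-1.47, 1.51], [0.13, 2.56], [-1, 4.14], [0.04, 2.09], [-2.66, 2.66]. Speed limits (rad/s): [2.57, 2.57, 3.14, 3.14, 3.14, 3.14, 3.14].

## Interface

Orientations are given as a unit quaternion [x, y, z, w].
In Python, from plant import r, snapshot gives the robot as it stands. The module is installed in compiled form; this text tells all that it offers.
- The arm moves only by the tool move_arm, never from a script. Its argument "rows" is a list of rows, each a list of 5 numbers: the shift along the tool's x, y, z in m, then the turn about the tool's z in rad, then the finger opening in m, from 0 to 0.0881. In form: [[dx, dy, dz, spin, claw], ...]. A call has 1 to 10 rows; each row shifts and turns the commanded pose from where the row before left it, along the tool's axes as they then stand; what a row does not reach is not made up. A row lasts 1/12 s, in which the tool goes at most 41.7 mm and 7.16 degrees, less where a joint would pass 70% of its speed; a pose out of reach is approached as far as the arm can. A call with a gripper value outside its range is refused whole. The fingers move at their own pace and stop on an object; "newtons" is the grip in N (left out, the last holds). Time passes only in rows, so rows that do not move let the fingers close. It gives the time, the measured TCP pose, the force, the opening and the grip force at its end, in the units of the state.
- r.get_state(): the state, without advancing time (a new reading comes with each control period).
- snapshot(name): name is "scene" or "top" or "wrist"; returns a dict with "color" (384x512x3 uint8, red, green, blue), "depth" (384x512 float32, m along the optical axis (not along the pixel's ray), 0 where there is no reading), "mtx" (3x3 intrinsics, pixels), "dist" ([k1, k2, p1, p2, k3] as OpenCV has them; the pictures are not rectified), "eye" and "orientation" of the camera in the world. Camera axes: x right, y up, looking along -z (the intrinsics and any distortion apply to the point x, -y, -z); pixel columns grow to the right and rows downward; lengths in m; the calibration is good to about 2 mm. A picture is of the moment at which its call begins.
- r.finish_job(): hands the job in; it is judged then, once.
The state is a dict: "clock": time; "q": joint angles; "qd": joint speeds; "joint_torque": joint torques, N m; "tool_pos": TCP position; "eef_rot": TCP orientation; "contact_force": force on the tool from outside, world axes, zero at the start; "moment": the same for the moment, N m; "opening": opening from 0.0 (shut) to 1.0 (fully open); "finger_force": force on a finger pad.
Only numpy, scipy, OpenCV 4.12 (cv2) and the standard library are available. Lean on these libraries where they do the work, as an engineer would, in place of code of your own. Each camera call takes 0.05 s, during which the arm holds its last target. There are 200 camera calls.

## Working session

There is one attempt and no reset: what is moved stays moved. The work goes in short steps, Python scripts to look and compute and a tool call to move; the robot and the scene stay as the last step left them, time stands still between calls to the robot, and variables do not carry over. Pictures are saved under pics/ and viewed, at most 10 in all, crops included, and the job is handed in when it is done.

Besides the shell and the picture viewer there is one more tool, called by a JSON object that holds its "method" and its "body". move_arm: Moves the arm, as the interface text tells. Its arguments: {"type":"object","properties":{"rows":{"type":"array"},"newtons":{"type":"number"}},"required":["rows"]}

```bash
mkdir -p pics; cat > h.py <<'E'
import numpy as np, cv2
from scipy.spatial.transform import Rotation as R
from plant import r, snapshot
def cast(s,uv,z):
    uv=np.array(uv,float).reshape(-1,1,2)
    n=cv2.undistortPoints(uv,np.array(s["mtx"]),np.array(s["dist"])).reshape(-1,2)
    d=np.c_[n[:,0],-n[:,1],-np.ones(len(n))]
    d=R.from_quat(s["orientation"]).apply(d); e=np.array(s["eye"])
    return e+d*((z-e[2])/d[:,2])[:,None]
def cloud(s):
    h,w=s["depth"].shape
    v,u=np.mgrid[:h,:w]
    n=cv2.undistortPoints(np.c_[u.ravel(),v.ravel()].astype(float).reshape(-1,1,2),np.array(s["mtx"]),np.array(s["dist"])).reshape(-1,2)
    d=np.c_[n[:,0],-n[:,1],-np.ones(len(n))]*s["depth"].reshape(-1,1)
    return (R.from_quat(s["orientation"]).apply(d)+np.array(s["eye"])).reshape(h,w,3)
def save(s,n): cv2.imwrite(f"pics/{n}.png",s["color"][:,:,::-1])
E
python3 - <<'E'
from h import *
a=snapshot("scene");b=snapshot("top")
cv2.imwrite("pics/1.png",cv2.resize(np.vstack([a["color"],b["color"]])[:,:,::-1],(400,600)) if 0 else a["color"][:,:,::-1]); save(b,"2")
print(r.get_state(),b["eye"],b["orientation"],a["eye"])
E
```

```text
{'clock': 0.1, 'q': array([ 1.22779732,  0.689935  , -0.19454476,  1.56619771,  0.15734394,
        0.90250914, -0.21511575]), 'qd': array([ 0.00084722, -0.00210059, -0.00035272, -0.0030418 , -0.00120354,
        0.00021324, -0.00161275]), 'joint_torque': array([-2.89890522e-03, -5.28493631e+01, -1.27116110e+00, -1.53834325e+01,
       -5.25030855e-02,  2.06343684e-03,  6.20017590e-05]), 'tool_pos': array([ 0.22984695, -0.58090231,  0.40398015]), 'eef_rot': array([ 9.82295390e-01,  1.87336824e-01, -2.20483667e-04, -7.96005101e-04]), 'contact_force': array([-0.27595666,  0.01251917, -0.20602661]), 'moment': array([-0.01823059,  0.00472026,  0.03064117]), 'finger_force': 0.0, 'opening': 1.0034666171683009} [0.34049245 0.08193537 1.05845589] [ 0.08194542 -0.0725068  -0.67243846  0.73202065] [ 0.79556446 -0.43987165  1.04459004]
```

View pics/1.png

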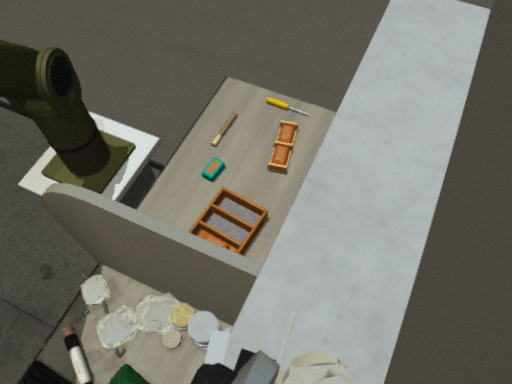

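View pics/2.png

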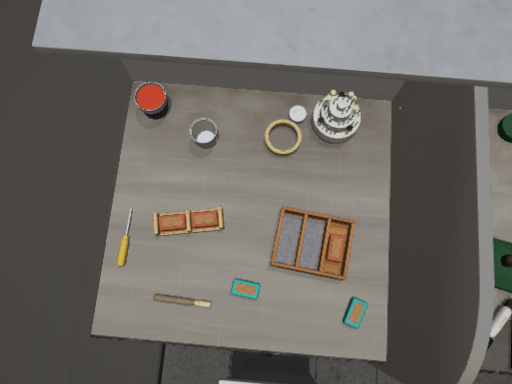

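Top view: rack at (188,221) holds the two red-brown bars at (172,223) and (205,220). The tray is at (313,243), with bar_c in its right compartment (336,247) and linings at (288,238) and (312,243). The turquoise-rimmed pieces at (246,289) and (355,312) are look-alikes. Next I measure.

```bash
cat > m.py <<'E'
from h import *
s=snapshot("top"); P=cloud(s); c=s["color"]; hsv=cv2.cvtColor(c,cv2.COLOR_RGB2HSV)
z=P[:,:,2]
def rect(mask,box,zc,name):
    m=np.zeros_like(mask); u0,v0,u1,v1=box; m[v0:v1,u0:u1]=mask[v0:v1,u0:u1]
    v,u=np.nonzero(m); p=cast(s,np.c_[u,v],zc)[:,:2]
    (cx,cy),(w,h),a=cv2.minAreaRect((p*1000).astype(np.float32))
    if w>h: w,h,a=h,w,a-90   # a: then h(long) axis direction = a+90
    print(name,len(u),'c',round(cx,1),round(cy,1),'short/long',round(w,1),round(h,1),'long axis deg',round(a+90,1),'zmed',np.median(z[m>0]).round(4))
H,S,V=cv2.split(hsv)
wood=((S>90)&(H<25)).astype(np.uint8)
red=((S>120)&(H<12)).astype(np.uint8)
rect(wood,(145,195,232,245),0.03,'rackwood')
rect(wood,(262,200,365,285),0.044,'tray')
for n,b in dict(b1=(155,205,189,240),b2=(189,205,222,240),bc=(322,228,352,270)).items():
    rect(red,b,0.026 if n!='bc' else .032,n)
    bz=z[b[1]:b[3],b[0]:b[2]]; print(np.percentile(bz,[5,50,90]).round(3))
print('wall rows', [(u,P[200,u].round(3)) for u in range(385,500,10)])
print('front', [(v,P[v,470].round(3),P[v,480].round(3)) for v in range(300,384,12)])
print('high max z over bench', [(P[v,260].round(3)) for v in range(0,110,12)])
for n,px in dict(lining1=(288,238),lining2=(312,243),beaker=(203,133),tape=(283,137),can=(152,97),cake=(338,118),tq=(246,289),tq2=(355,312),scr=(125,245),brush=(180,300)).items(): print(n,P[px[1],px[0]].round(3),hsv[px[1],px[0]])
cv2.imwrite("pics/3.png",np.hstack([cv2.resize(c[190:290,140:240],None,fx=4,fy=4,interpolation=3),cv2.resize(c[195:295,265:365],None,fx=4,fy=4,interpolation=3)])[:,:,::-1])
E
python3 m.py
```

```text
rackwood 1428 c 514.6 269.6 short/long 56.1 169.8 long axis deg 100.3 zmed 0.0304
tray 2700 c 485.7 -38.1 short/long 147.1 182.3 long axis deg 83.3 zmed 0.0329
b1 242 c 509.2 310.7 short/long 38.8 67.0 long axis deg 100.2 zmed 0.0301
[-0.003  0.012  0.033]
b2 243 c 523.8 232.4 short/long 39.1 67.1 long axis deg 99.3 zmed 0.03
[-0.003  0.012  0.033]
bc 264 c 479.2 -95.0 short/long 40.1 65.4 long axis deg 173.0 zmed 0.0302
[0.002 0.029 0.043]
wall rows [(385, array([ 0.618, -0.223, -0.005])), (395, array([ 0.607, -0.233,  0.046])), (405, array([ 0.59 , -0.234,  0.115])), (415, array([ 0.574, -0.233,  0.182])), (425, array([ 0.562, -0.235,  0.233])), (435, array([ 0.55 , -0.234,  0.285])), (445, array([ 0.541, -0.235,  0.326])), (455, array([ 0.531, -0.234,  0.365])), (465, array([ 0.523, -0.235,  0.399])), (475, array([ 0.516, -0.235,  0.431])), (485, array([ 0.515, -0.247,  0.437])), (495, array([ 0.641, -0.505, -0.001]))]
front [(300, array([ 0.367, -0.235,  0.408]), array([ 0.367, -0.236,  0.435])), (312, array([ 0.349, -0.235,  0.407]), array([ 0.35 , -0.238,  0.43 ])), (324, array
[... 379 characters left out ...]
ray([0.806, 0.118, 0.471]), array([0.784, 0.116, 0.471]), array([0.76 , 0.114, 0.474]), array([0.742, 0.113, 0.47 ]), array([0.72 , 0.111, 0.47 ]), array([0.699, 0.109, 0.471]), array([0.899, 0.124, 0.089]), array([0.9  , 0.124, 0.027]), array([0.878, 0.122, 0.001]), array([ 0.844,  0.119, -0.001])]
lining1 [0.497 0.02  0.007] [130   6 130]
lining2 [ 0.489 -0.041  0.007] [130   6 129]
beaker [0.759 0.264 0.002] [ 45  10 208]
tape [0.765 0.051 0.001] [ 20  31 123]
can [0.82  0.394 0.065] [  5 196 195]
cake [ 0.791 -0.077  0.089] [20 27 86]
tq [0.363 0.112 0.026] [ 14 122 171]
tq2 [ 0.331 -0.15   0.024] [ 14 121 167]
scr [0.444 0.42  0.018] [ 21 170 197]
brush [0.324 0.268 0.016] [ 16  72 149]
```

View pics/3.png

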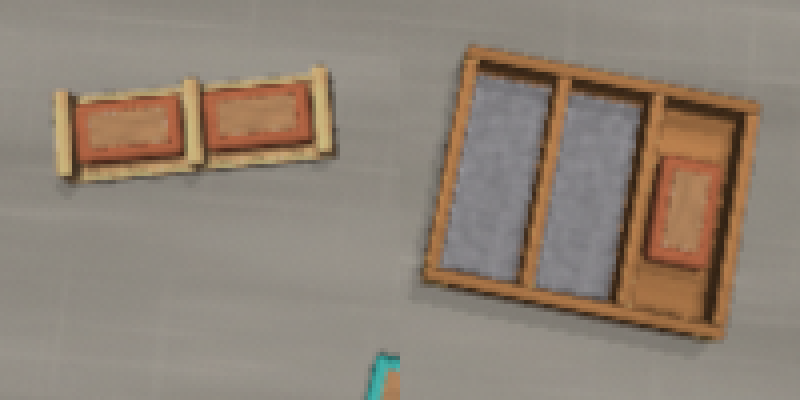

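Bars: A at about (509,311), B at (524,232), rack yaw 10°. Tray centre (486,-38), yaw -6.7°, with empty wells 1 and 2. The gripper is behind the divider, so I lift it over first.

{"method": "move_arm", "body": {"rows": [[0,0,-0.038,0,0.07],[0,0,-0.038,0,0.07],[0,0,-0.038,0,0.07],[0,0,-0.038,0,0.07],[0,0,-0.038,0,0.07],[0,0,-0.038,0,0.07],[0,0,-0.038,0,0.07],[0,0,0,0,0.07]], "newtons": 25}}

```text
clock: 0.82
tool_pos: [0.23, -0.5809, 0.6788]
eef_rot: [0.982, 0.187, 0.002, 0.007]
contact_force: [0.3, -0.5, -0.2]
opening: 0.792
finger_force: 0.0
```

```bash
cat >> h.py <<'E'
def plan(x,y,psi=None):
    "shift in tool axes to world x,y at present yaw; psi wanted tool-x yaw deg"
    s=r.get_state(); M=R.from_quat(s["eef_rot"]).as_matrix(); p=s["tool_pos"]
    yaw=np.degrees(np.arctan2(M[1,0],M[0,0])); d=M.T@np.array([x-p[0],y-p[1],0])
    print("t",round(s["clock"],2),"tcp",p.round(4),"yaw",yaw.round(2),"tilt",np.degrees(np.arccos(-M[2,2])).round(2),"q",s["q"].round(2),"open",round(s["opening"],3),"ff",round(s["finger_force"],1))
    print("shift",d.round(4), "spin", None if psi is None else np.radians((yaw-psi+180)%360-180).round(4))
E
python3 -c "
from h import *
plan(.42,-.35)"
```

```text
t 0.82 tcp [ 0.23   -0.5809  0.6788] yaw 21.56 tilt 0.84 q [ 1.22  0.52 -0.2   1.05  0.1   1.57 -0.15] open 0.792 ff 0.0
shift [ 0.2615 -0.1449 -0.0017] spin None
```

{"method": "move_arm", "body": {"rows": [[0.029,-0.016,0,-0.05,0.07],[0.029,-0.016,0,-0.05,0.07],[0.029,-0.016,0,-0.05,0.07],[0.029,-0.016,0,-0.05,0.07],[0.029,-0.016,0,-0.05,0.07],[0.029,-0.016,0,-0.05,0.07],[0.029,-0.016,0,-0.05,0.07],[0.029,-0.016,0,-0.05,0.07],[0.02,-0.01,0,0,0.07],[0,0,0,0,0.07]]}}

```text
clock: 1.65
tool_pos: [0.3689, -0.3257, 0.6711]
eef_rot: [0.924, 0.383, 0.001, -0.001]
contact_force: [0.0, 0.1, 0.3]
opening: 0.793
finger_force: 0.0
```

```bash
python3 -c "
from h import *
plan(.48,0.05,100)"
```

```text
t 1.65 tcp [ 0.3689 -0.3257  0.6711] yaw 45.04 tilt 0.15 q [ 0.89  0.29 -0.38  1.46  0.1   1.42 -0.27] open 0.793 ff 0.0
shift [ 0.3444 -0.1868  0.001 ] spin -0.9592
```

{"method": "move_arm", "body": {"rows": [[0.034,-0.0185,0,0,0.07],[0.034,-0.0185,0,0,0.07],[0.034,-0.0185,0,0,0.07],[0.034,-0.0185,0,0,0.07],[0.034,-0.0185,0,0,0.07],[0.034,-0.0185,0,0,0.07],[0.034,-0.0185,0,0,0.07],[0.034,-0.0185,0,0,0.07],[0.034,-0.0185,0,0,0.07],[0.034,-0.0185,0,0,0.07]]}}

```text
clock: 2.48
tool_pos: [0.48, 0.0403, 0.6704]
eef_rot: [0.926, 0.378, -0.0, 0.0]
contact_force: [0.8, -0.8, 0.2]
opening: 0.794
finger_force: 0.0
```

{"method": "move_arm", "body": {"rows": [[0,0,0.03,-0.12,0.07],[0,0,0.03,-0.12,0.07],[0,0,0.03,-0.12,0.07],[0,0,0.03,-0.12,0.07],[0,0,0.03,-0.12,0.07],[0,0,0.03,-0.12,0.07],[0,0,0.03,-0.12,0.07],[0,0,0.03,-0.12,0.07],[0,0,0,0,0.07],[0,0,0,0,0.07]]}}

```text
clock: 3.32
tool_pos: [0.4796, 0.0386, 0.4298]
eef_rot: [0.647, 0.762, -0.001, -0.001]
contact_force: [-0.4, 0.0, 0.1]
opening: 0.791
finger_force: 0.0
```

```bash
python3 -c "
from h import *
plan(.524,0.232,100)"
```

```text
t 3.32 tcp [0.4796 0.0386 0.4298] yaw 99.29 tilt 0.2 q [ 0.29  0.54 -0.72  1.94  0.47  0.84 -0.53] open 0.791 ff 0.0
shift [ 0.1837  0.0751 -0.0002] spin -0.0123
```

{"method": "move_arm", "body": {"rows": [[0.0306,0.0125,0.02,-0.002,0.07],[0.0306,0.0125,0.02,-0.002,0.07],[0.0306,0.0125,0.02,-0.002,0.07],[0.0306,0.0125,0.02,-0.002,0.07],[0.0306,0.0125,0.02,-0.002,0.07],[0.0306,0.0125,0.02,-0.002,0.07],[0,0,0,0,0.07],[0,0,0,0,0.07]]}}

```text
clock: 3.98
tool_pos: [0.5228, 0.2355, 0.3118]
eef_rot: [0.641, 0.767, 0.001, 0.0]
contact_force: [0.0, -0.6, 0.4]
opening: 0.793
finger_force: 0.0
```

```bash
cat > w.py <<'E'
from h import *
s=snapshot("wrist"); save(s,"w1"); P=cloud(s); hsv=cv2.cvtColor(s["color"],cv2.COLOR_RGB2HSV)
z=P[:,:,2]; st=r.get_state()["tool_pos"]
near=np.hypot(P[:,:,0]-st[0],P[:,:,1]-st[1])<0.15
m=(near&(z>0.022)&(z<0.040)&(hsv[:,:,0]<12)&(hsv[:,:,1]>110)).astype(np.uint8)
cs,_=cv2.findContours(m,cv2.RETR_EXTERNAL,cv2.CHAIN_APPROX_NONE)
for c in cs:
    if cv2.contourArea(c)<300: continue
    p=cast(s,c,0.032); (x,y),(w,h),a=cv2.minAreaRect((p[:,:2]*1000).astype(np.float32))
    print(c.mean((0,1)).round(),round(x,1),round(y,1),round(w,1),round(h,1),round(a,1))
plan(.524,.232,100)
E
python3 w.py
```

```text
[258. 187.] 523.9 233.5 36.8 64.9 10.3
[258.  98.] 509.4 311.6 37.1 64.2 10.3
t 4.03 tcp [0.523  0.2335 0.3121] yaw 100.09 tilt 0.13 q [-0.17  0.8  -0.57  1.8   0.62  0.73 -0.91] open 0.791 ff 0.0
shift [-0.0016  0.0007  0.    ] spin 0.0016
```

View pics/w1.png

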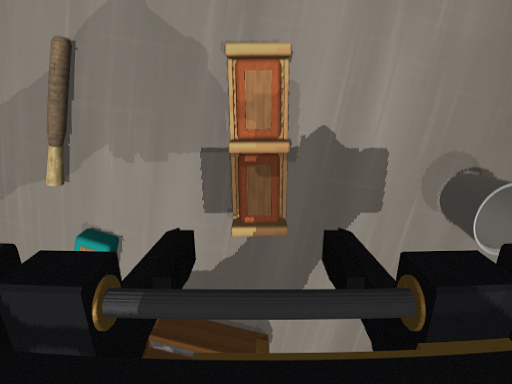

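The wrist view shows bar B at (258,187) between the lips, and bar A at (258,98). Alignment is within 1 mm, so I descend and grip.

{"method": "move_arm", "body": {"rows": [[0,0.001,0.025,0,0.07],[0,0,0.025,0,0.07],[0,0,0.025,0,0.07],[0,0,0.025,0,0.07],[0,0,0.016,0,0.07],[0,0,0.01,0,0.07],[0,0,0.005,0,0.07],[0,0,0,0,0.07],[0,0,0,0,0.07]]}}

```text
clock: 4.78
tool_pos: [0.524, 0.2329, 0.181]
eef_rot: [0.642, 0.767, 0.001, 0.001]
contact_force: [1.2, -0.4, -0.1]
opening: 0.792
finger_force: 0.0
```

{"method": "move_arm", "body": {"rows": [[0,0,0,0,0.03],[0,0,0,0,0.03],[0,0,0,0,0.03],[0,0,0,0,0.03],[0,0,0,0,0.03],[0,0,0,0,0.03],[0,0,0,0,0.03]]}}

```text
clock: 5.37
tool_pos: [0.5234, 0.2333, 0.18]
eef_rot: [0.641, 0.767, 0.0, 0.0]
contact_force: [0.5, -0.1, 3.0]
opening: 0.427
finger_force: 25.0
```

{"method": "move_arm", "body": {"rows": [[0,0,-0.01,0,0.03],[0,0,-0.025,0,0.03],[0,0,-0.03,0,0.03],[0,0,-0.03,0,0.03],[-0.0269,-0.0107,-0.01,0,0.03],[-0.0269,-0.0107,0,0,0.03],[-0.0269,-0.0107,0,0,0.03],[-0.0269,-0.0107,0,0,0.03],[0,0,0,-0.11,0.03],[0,0,0,-0.11,0.03]]}}

```text
clock: 6.2
tool_pos: [0.4998, 0.1172, 0.2851]
eef_rot: [0.553, 0.833, -0.001, 0.001]
contact_force: [0.1, 1.4, -0.5]
opening: 0.428
finger_force: 25.0
```

{"method": "move_arm", "body": {"rows": [[0,0,0.01,-0.12,0.03],[0,0,0.01,-0.12,0.03],[0,0,0.01,-0.12,0.03],[0,0,0.01,-0.12,0.03],[0,0,0.01,-0.12,0.03],[0,0,0.01,-0.12,0.03],[0,0,0,-0.12,0.03],[0,0,0,-0.12,0.03],[0,0,0,-0.1,0.03],[0,0,0,0,0.03]]}}

```text
clock: 7.03
tool_pos: [0.5002, 0.1194, 0.2248]
eef_rot: [0.055, 0.998, -0.0, -0.0]
contact_force: [-0.3, 0.8, -1.1]
opening: 0.428
finger_force: 25.0
```

```bash
python3 -c "
from h import *
plan(.5,0.12,173.3)"
```

```text
t 7.03 tcp [0.5002 0.1194 0.2248] yaw 173.65 tilt 0.03 q [ 0.1   0.95 -0.73  2.01  1.11  0.65  0.07] open 0.428 ff 25.0
shift [ 0.0003  0.0006 -0.    ] spin 0.0062
```

{"method": "move_arm", "body": {"rows": [[0,0.0006,0.015,0.006,0.03],[0,0,0.015,0,0.03],[0,0,0.01,0,0.03],[0,0,0.006,0,0.03],[0,0,0.003,0,0.03],[0,0,0.002,0,0.03],[0,0,0,0,0.03],[0,0,0,0,0.03]]}}

```text
clock: 7.7
tool_pos: [0.5005, 0.1205, 0.1742]
eef_rot: [0.06, 0.998, 0.0, 0.0]
contact_force: [0.2, 0.4, -1.3]
opening: 0.428
finger_force: 25.0
```

{"method": "move_arm", "body": {"rows": [[0,0,0.001,0,0.03],[0,0,0.0005,0,0.03],[0,0,0,0,0.055],[0,0,0,0,0.055],[0,0,0,0,0.055],[0,0,0,0,0.055],[0,0,-0.02,0,0.055],[0,0,-0.03,0,0.055],[0,0,-0.03,0,0.055],[0,0,0,0,0.055]]}}

```text
clock: 8.53
tool_pos: [0.5013, 0.1216, 0.2564]
eef_rot: [0.059, 0.998, 0.002, 0.003]
contact_force: [0.7, 0.8, -0.4]
opening: 0.623
finger_force: 0.0
```

{"method": "move_arm", "body": {"rows": [[0,0,0,0.12,0.085],[0,0,0,0.12,0.085],[0,0,0,0.12,0.085],[0,0,0,0.12,0.085],[0,0,0,0.12,0.085],[0,0,0,0.12,0.085],[0,0,0,0.12,0.085],[0,0,0,0.12,0.085],[0,0,0,0.12,0.085],[0,0,0,0.12,0.085]]}}

```text
clock: 9.37
tool_pos: [0.5002, 0.1203, 0.2517]
eef_rot: [0.615, 0.789, -0.0, -0.0]
contact_force: [0.2, 0.3, 0.2]
opening: 0.968
finger_force: 0.0
```

{"method": "move_arm", "body": {"rows": [[0,0,0,0.12,0.085],[0,0,0,0.12,0.085],[0,0,0,0.12,0.085],[0,0,0,0.006,0.085],[0,0,0,0,0.085]]}}

```text
clock: 9.78
tool_pos: [0.5002, 0.1204, 0.2519]
eef_rot: [0.745, 0.667, -0.0, 0.0]
contact_force: [-0.3, -0.3, -0.0]
opening: 0.962
finger_force: 0.0
```

```bash
sed -i 's/z>0.022/z>0.015/; s/save(s,"w1")/save(s,"w2")/; s/0.032)/0.026)/; s/plan(.*/plan(.4925,.0195,83.3)/' w.py; python3 w.py
```

```text
[259. 203.] 501.3 123.0 39.0 64.6 83.6
t 9.83 tcp [0.5002 0.1204 0.2519] yaw 83.66 tilt 0.03 q [-0.1   0.82 -0.38  2.01  0.69  0.44 -1.12] open 0.964 ff 0.0
shift [-0.1011  0.0035  0.    ] spin 0.0063
```

View pics/w2.png

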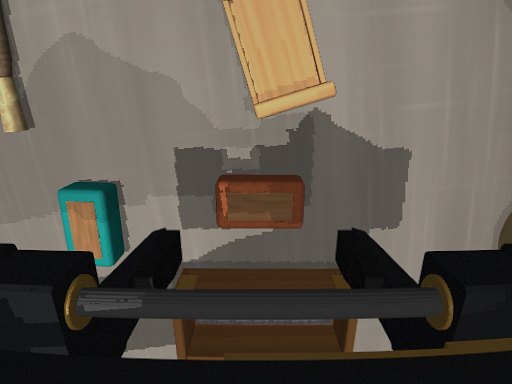

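The wrist view shows bar B lying flat at (259,203), lengthwise along the closing direction and centred between the fingers. I grip it by the ends.

{"method": "move_arm", "body": {"rows": [[0.001,0,0.02,0.006,0.085],[0,0,0.02,0,0.085],[0,0,0.02,0,0.085],[0,0,0.012,0,0.085],[0,0,0.006,0,0.085],[0,0,0.003,0,0.085],[0,0,0,0,0.085],[0,0,0,0,0.085]]}}

```text
clock: 10.5
tool_pos: [0.5006, 0.1214, 0.1716]
eef_rot: [0.748, 0.664, 0.0, 0.0]
contact_force: [0.2, -0.7, 0.2]
opening: 0.967
finger_force: 0.0
```

{"method": "move_arm", "body": {"rows": [[0,0,0,0,0.058],[0,0,0,0,0.058],[0,0,0,0,0.058],[0,0,0,0,0.058],[0,0,0,0,0.058],[0,0,0,0,0.058]]}}

```text
clock: 11.0
tool_pos: [0.5006, 0.1214, 0.1717]
eef_rot: [0.748, 0.663, 0.0, 0.0]
contact_force: [-0.5, -0.4, 6.2]
opening: 0.744
finger_force: 25.0
```

{"method": "move_arm", "body": {"rows": [[0,0,-0.01,0,0.058],[0,0,-0.025,0,0.058],[0,0,-0.03,0,0.058],[0,0,-0.025,0,0.058],[0,0,0,0,0.058],[-0.025,0,0,0,0.058],[-0.025,0,0,0,0.058],[-0.025,0,0,0,0.058],[-0.025,0,0,0,0.058],[0,0,0,0,0.058]]}}

```text
clock: 11.83
tool_pos: [0.4869, 0.0159, 0.2599]
eef_rot: [0.751, 0.661, -0.004, 0.001]
contact_force: [0.1, -0.8, -1.0]
opening: 0.745
finger_force: 25.0
```

```bash
cat > t.py <<'E'
from h import *
s=snapshot("top"); P=cloud(s); c=s["color"]; hsv=cv2.cvtColor(c,cv2.COLOR_RGB2HSV)
w=snapshot("wrist"); save(w,"w3")
plan(.4925,.0195,83.3)
E
python3 t.py
```

```text
t 11.93 tcp [0.4881 0.0209 0.2604] yaw 82.99 tilt 0.09 q [ 0.1   0.79 -0.39  2.08  0.74  0.41 -1.  ] open 0.748 ff 25.0
shift [-0.0009  0.0046 -0.    ] spin -0.0054
```

View pics/w3.png

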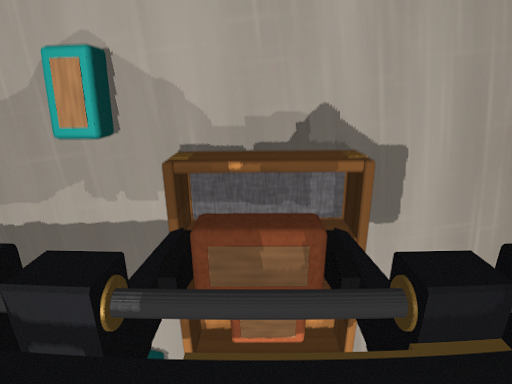

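```bash
python3 - <<'E'
from h import *
w=snapshot("wrist")
print(cast(w,[[180,153],[372,154],[190,168],[346,167],[270,152],[270,169]],.044).round(4))
M=R.from_euler('z',-6.7,degrees=True).as_matrix()
for q in [(-.073,.091),(.073,.091),(-.065,.083),(.065,.083),(0,.091),(0,.083)]: print((M@[*q,0])[:2]+[.4857,-.0381])
# held bar's far (+y) top edge: underside=tip-5mm => top = tcp-.166+.021
z=r.get_state()["tool_pos"][2]-.145
print(cast(w,[[200,217],[318,217]],z).round(4))
E
```

```text
[[0.4409 0.069  0.044 ]
 [0.5686 0.0528 0.044 ]
 [0.4456 0.0581 0.044 ]
 [0.5507 0.046  0.044 ]
 [0.5006 0.0623 0.044 ]
 [0.4993 0.0507 0.044 ]]
[0.42381558 0.06079549]
[0.56881849 0.04376157]
[0.43082758 0.05191676]
[0.55993976 0.03674957]
[0.49631704 0.05227853]
[0.49538367 0.04433316]
[[0.4647 0.0495 0.1157]
 [0.5177 0.043  0.1157]]
```

```bash
python3 - <<'E'
from h import *
M=R.from_euler('z',-6.7,degrees=True).as_matrix()
for n in("wrist","top"):
    s=snapshot(n); P=cloud(s); hsv=cv2.cvtColor(s["color"],cv2.COLOR_RGB2HSV)
    w=(hsv[:,:,1]>90)&(hsv[:,:,0]<25)
    q=(P-[.4857,-.0381,0])@M   # tray frame
    for lo,hi in((-.01,.0),(.01,.03),):
        pass
    m=w&(abs(q[:,:,2]-.044)<.004)&(abs(q[:,:,0])<.05)&(q[:,:,1]>.06)&(q[:,:,1]<.12)
    print(n,m.sum(),"y of +y wall top in tray frame", np.percentile(q[:,:,1][m],[3,50,97]).round(4), "z",np.median(q[:,:,2][m]).round(4))
    v,u=np.nonzero(m); print(" rows",v.min(),v.max(),"cols",u.min(),u.max())
    pc=(cast(s,np.c_[u,v],.044)-[.4857,-.0381,0])@M; print(" cast",np.percentile(pc[:,1],[3,50,97]).round(4))
    m=w&(abs(q[:,:,2]-.044)<.004)&(abs(q[:,:,1])<.095)&(abs(q[:,:,0])>.05)&(abs(q[:,:,0])<.09)
    for sg in(-1,1):
        k=m&(sg*q[:,:,0]>0)
        if k.sum(): print(" x wall",sg,k.sum(),np.percentile(q[:,:,0][k],[3,50,97]).round(4))
    print(" max z bar?",)
E
```

```text
wrist 1665 y of +y wall top in tray frame [0.0846 0.0886 0.0916] z 0.0439
 rows 167 179 cols 192 338
 cast [0.0846 0.0886 0.0922]
 x wall -1 1240 [-0.0704 -0.0658 -0.0524]
 x wall 1 1520 [0.0528 0.0685 0.0736]
 max z bar?
top 7 y of +y wall top in tray frame [0.0854 0.0873 0.0889] z 0.0436
 rows 242 246 cols 275 276
 cast [0.0854 0.0873 0.0889]
 x wall -1 166 [-0.0718 -0.0672 -0.0535]
 max z bar?
```

```bash
python3 -c "
from h import *
plan(.4925,.0197,83.3)"
```

```text
t 12.08 tcp [0.4885 0.0234 0.2609] yaw 83.23 tilt 0.07 q [ 0.1   0.79 -0.39  2.08  0.74  0.41 -1.  ] open 0.747 ff 25.0
shift [-0.0032  0.0044 -0.    ] spin -0.0012
```

{"method": "move_arm", "body": {"rows": [[-0.003,0.0044,0,0,0.058],[0,0,0,0,0.058],[0,0,0.01,0,0.058],[0,0,0.01,0,0.058],[0,0,0,0,0.058],[0,0,0,0,0.058]]}}

```text
clock: 12.58
tool_pos: [0.4924, 0.0189, 0.241]
eef_rot: [0.748, 0.664, -0.0, -0.0]
contact_force: [0.3, -0.1, -0.6]
opening: 0.744
finger_force: 25.0
```

```bash
python3 -c "
from h import *
plan(.4925,.0197,83.3)"
```

```text
t 12.58 tcp [0.4924 0.0189 0.241 ] yaw 83.16 tilt 0.04 q [ 0.08  0.82 -0.35  2.08  0.78  0.37 -1.02] open 0.744 ff 25.0
shift [ 0.0008 -0.     -0.    ] spin -0.0024
```

{"method": "move_arm", "body": {"rows": [[0.0005,0,0.009,0,0.058],[0,0,0.01,0,0.058],[0,0,0.01,0,0.058],[0,0,0.01,0,0.058],[0,0,0.01,0,0.058],[0,0,0.006,0,0.058],[0,0,0.004,0,0.058],[0,0,0.003,0,0.058],[0,0,0,0,0.058],[0,0,0,0,0.058]]}}

```text
clock: 13.42
tool_pos: [0.4926, 0.0191, 0.1794]
eef_rot: [0.748, 0.663, 0.0, 0.0]
contact_force: [0.2, 0.2, -0.9]
opening: 0.744
finger_force: 25.0
```

{"method": "move_arm", "body": {"rows": [[0,0,0.001,0,0.058],[0,0,0.0005,0,0.058],[0,0,0.0005,0,0.058],[0,0,0,0,0.058]]}}

```text
clock: 13.75
tool_pos: [0.4926, 0.019, 0.1777]
eef_rot: [0.748, 0.663, 0.0, 0.0]
contact_force: [-0.0, -0.1, 3.7]
opening: 0.746
finger_force: 25.0
```

{"method": "move_arm", "body": {"rows": [[0,0,0,0,0.077],[0,0,0,0,0.077],[0,0,0,0,0.077],[0,0,0,0,0.077],[0,0,-0.01,0,0.077],[0,0,-0.02,0,0.077],[0,0,-0.03,0,0.077],[0,0,-0.03,0,0.077],[0,0,-0.025,0,0.07],[0,0,0,0,0.07]]}}

```text
clock: 14.58
tool_pos: [0.4936, 0.0192, 0.296]
eef_rot: [0.748, 0.663, 0.003, 0.002]
contact_force: [0.4, 0.2, -0.4]
opening: 0.795
finger_force: 0.0
```

{"method": "move_arm", "body": {"rows": [[0.0365,-0.0022,0,0,0.07],[0.0365,-0.0022,0,0,0.07],[0.0365,-0.0022,0,0,0.07],[0.0365,-0.0022,0,0,0.07],[0.0365,-0.0022,0,0,0.07],[0.0365,-0.0022,0,0,0.07],[0.0365,-0.0022,0,0,0.07],[0.0365,-0.0022,0,0,0.07],[0,0,0,-0.1,0.07],[0,0,0,-0.1,0.07]]}}

```text
clock: 15.42
tool_pos: [0.5088, 0.3145, 0.2915]
eef_rot: [0.675, 0.738, 0.001, -0.001]
contact_force: [0.0, -1.4, 0.3]
opening: 0.792
finger_force: 0.0
```

{"method": "move_arm", "body": {"rows": [[0,0,0,-0.095,0.07],[0,0,0,0,0.07],[0,0,0,0,0.07],[0,0,0,0,0.07]]}}

```text
clock: 15.75
tool_pos: [0.5099, 0.3108, 0.2917]
eef_rot: [0.644, 0.765, -0.0, 0.0]
contact_force: [0.3, 0.3, 0.5]
opening: 0.796
finger_force: 0.0
```

```bash
sed -i 's/0.026)/0.032)/; s/"w2"/"w4"/; s/plan(.*/plan(.5094,.3112,100.2)/' w.py; python3 w.py; python3 - <<'E'
from h import *
s=snapshot("top"); cv2.imwrite("pics/t2.png",cv2.resize(s["color"][180:310,130:390],None,fx=3,fy=3)[:,:,::-1])
E
```

```text
[258. 188.] 509.0 313.2 37.0 66.1 10.5
t 15.8 tcp [0.51   0.3108 0.2919] yaw 99.91 tilt 0.03 q [-0.31  0.85 -0.56  1.74  0.64  0.74 -1.03] open 0.793 ff 0.0
shift [ 0.0005 -0.0005 -0.    ] spin -0.0051
```

View pics/t2.png

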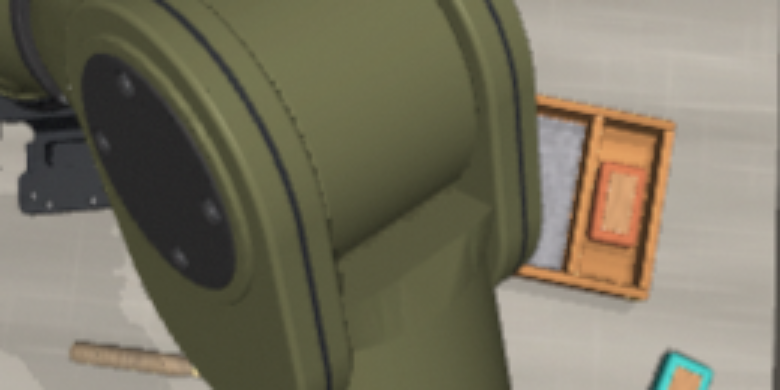

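The top view shows only the arm over the work; bar_c and the middle lining, at right, are undisturbed. Bar A is aligned, so I repeat the sequence.

{"method": "move_arm", "body": {"rows": [[0,-0.0005,0.025,-0.005,0.07],[0,0,0.025,0,0.07],[0,0,0.025,0,0.07],[0,0,0.015,0,0.07],[0,0,0.01,0,0.07],[0,0,0.006,0,0.07],[0,0,0.005,0,0.07],[0,0,0,0,0.07],[0,0,0,0,0.07]]}}

```text
clock: 16.6
tool_pos: [0.5097, 0.3112, 0.1818]
eef_rot: [0.641, 0.768, 0.001, 0.0]
contact_force: [-0.2, -0.8, 0.0]
opening: 0.797
finger_force: 0.0
```

{"method": "move_arm", "body": {"rows": [[0,0,0,0,0.03],[0,0,0,0,0.03],[0,0,0,0,0.03],[0,0,0,0,0.03],[0,0,0,0,0.03],[0,0,0,0,0.03],[0,0,0,0,0.03]]}}

```text
clock: 17.18
tool_pos: [0.5096, 0.311, 0.1814]
eef_rot: [0.641, 0.768, 0.0, 0.0]
contact_force: [0.7, 0.0, 2.3]
opening: 0.429
finger_force: 25.0
```

{"method": "move_arm", "body": {"rows": [[0,0,-0.01,0,0.03],[0,0,-0.025,0,0.03],[0,0,-0.03,0,0.03],[0,0,-0.035,0,0.03],[-0.031,-0.0073,0,0,0.03],[-0.031,-0.0073,0,0,0.03],[-0.031,-0.0073,0,0,0.03],[-0.031,-0.0073,0,0,0.03],[-0.031,-0.0073,0,0,0.03],[-0.031,-0.0073,0,0,0.03]]}}

```text
clock: 18.02
tool_pos: [0.4992, 0.1186, 0.2817]
eef_rot: [0.641, 0.768, -0.0, 0.0]
contact_force: [0.3, -0.3, -2.2]
opening: 0.429
finger_force: 25.0
```

{"method": "move_arm", "body": {"rows": [[0,0,0,-0.116,0.03],[0,0,0.01,-0.116,0.03],[0,0,0.01,-0.116,0.03],[0,0,0.01,-0.116,0.03],[0,0,0.01,-0.116,0.03],[0,0,0.01,-0.116,0.03],[0,0,0,-0.116,0.03],[0,0,0,-0.116,0.03],[0,0,0,-0.116,0.03],[0,0,0,-0.116,0.03]]}}

```text
clock: 18.85
tool_pos: [0.4997, 0.1199, 0.2315]
eef_rot: [0.112, 0.994, -0.0, 0.0]
contact_force: [-0.3, 0.5, -2.6]
opening: 0.425
finger_force: 25.0
```

{"method": "move_arm", "body": {"rows": [[0,0,0,-0.116,0.03],[0,0,0,0,0.03],[0,0,0,0,0.03]]}}

```text
clock: 19.1
tool_pos: [0.4997, 0.1199, 0.2314]
eef_rot: [0.059, 0.998, -0.0, -0.0]
contact_force: [0.1, 0.1, -1.4]
opening: 0.428
finger_force: 25.0
```

```bash
python3 -c "
from h import *
plan(.5,0.12,173.3)"
```

```text
t 19.1 tcp [0.4997 0.1199 0.2314] yaw 173.22 tilt 0.0 q [ 0.11  0.94 -0.75  2.01  1.1   0.67  0.07] open 0.428 ff 25.0
shift [-0.0003  0.0001 -0.    ] spin -0.0014
```

{"method": "move_arm", "body": {"rows": [[0,0,0.015,0,0.03],[0,0,0.015,0,0.03],[0,0,0.012,0,0.03],[0,0,0.007,0,0.03],[0,0,0.004,0,0.03],[0,0,0.002,0,0.03],[0,0,0.001,0,0.03],[0,0,0,0,0.03],[0,0,0,0,0.03]]}}

```text
clock: 19.85
tool_pos: [0.4999, 0.1202, 0.1757]
eef_rot: [0.058, 0.998, 0.0, 0.0]
contact_force: [0.3, 0.4, -2.7]
opening: 0.43
finger_force: 25.0
```

{"method": "move_arm", "body": {"rows": [[0,0,0.001,0,0.03],[0,0,0.0005,0,0.03],[0,0,0,0,0.055],[0,0,0,0,0.055],[0,0,0,0,0.055],[0,0,0,0,0.055],[0,0,-0.02,0,0.055],[0,0,-0.03,0,0.055],[0,0,-0.03,0,0.055],[0,0,0,0,0.055]]}}

```text
clock: 20.68
tool_pos: [0.5007, 0.1214, 0.2579]
eef_rot: [0.057, 0.998, 0.002, 0.003]
contact_force: [0.3, 1.2, 0.5]
opening: 0.624
finger_force: 0.0
```

{"method": "move_arm", "body": {"rows": [[0,0,0,0.12,0.085],[0,0,0,0.12,0.085],[0,0,0,0.12,0.085],[0,0,0,0.12,0.085],[0,0,0,0.12,0.085],[0,0,0,0.12,0.085],[0,0,0,0.12,0.085],[0,0,0,0.12,0.085],[0,0,0,0.12,0.085],[0,0,0,0.12,0.085]]}}

```text
clock: 21.52
tool_pos: [0.4996, 0.1201, 0.2532]
eef_rot: [0.613, 0.79, -0.0, -0.0]
contact_force: [0.4, 0.3, -0.5]
opening: 0.963
finger_force: 0.0
```

{"method": "move_arm", "body": {"rows": [[0,0,0,0.12,0.085],[0,0,0,0.12,0.085],[0,0,0,0.12,0.085],[0,0,0,0.01,0.085],[0,0,0,0,0.085]]}}

```text
clock: 21.93
tool_pos: [0.4996, 0.1202, 0.2534]
eef_rot: [0.745, 0.667, -0.0, 0.0]
contact_force: [-0.1, 0.7, -0.1]
opening: 0.964
finger_force: 0.0
```

```bash
sed -i 's/0.032)/0.026)/; s/"w4"/"w5"/; s/plan(.*/plan(.5,.12,83.3)/' w.py; python3 w.py
```

```text
[263. 332.] 491.1 6.1 20.9 66.6 83.6
[258. 202.] 500.0 122.7 38.5 64.5 83.7
t 21.98 tcp [0.4996 0.1202 0.2534] yaw 83.66 tilt 0.03 q [-0.09  0.82 -0.39  2.01  0.7   0.45 -1.13] open 0.96 ff 0.0
shift [-0.0001  0.0004 -0.    ] spin 0.0064
```

View pics/w5.png

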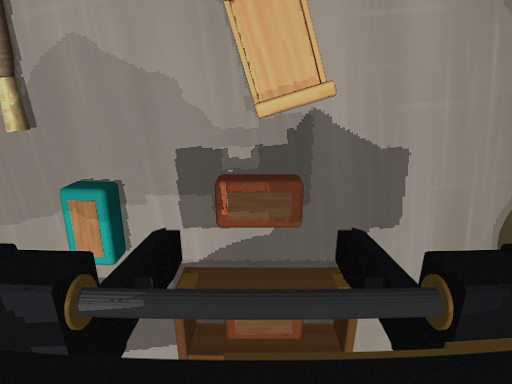

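Bar A lies flat at (258,202), centred between the fingers, and bar B can be seen in its well at (263,332). I grip A by the ends and carry it to the middle well.

{"method": "move_arm", "body": {"rows": [[0.001,0,0.02,0.006,0.085],[0,0,0.02,0,0.085],[0,0,0.02,0,0.085],[0,0,0.013,0,0.085],[0,0,0.006,0,0.085],[0,0,0.003,0,0.085],[0,0,0,0,0.085],[0,0,0,0,0.085]]}}

```text
clock: 22.65
tool_pos: [0.5, 0.1212, 0.1721]
eef_rot: [0.748, 0.664, 0.0, 0.0]
contact_force: [0.1, 0.9, -0.5]
opening: 0.962
finger_force: 0.0
```

{"method": "move_arm", "body": {"rows": [[0,0,0,0,0.058],[0,0,0,0,0.058],[0,0,0,0,0.058],[0,0,0,0,0.058],[0,0,0,0,0.058],[0,0,0,0,0.058]]}}

```text
clock: 23.15
tool_pos: [0.5, 0.1211, 0.1722]
eef_rot: [0.748, 0.663, 0.0, 0.0]
contact_force: [-0.6, 0.2, 5.8]
opening: 0.744
finger_force: 25.0
```

{"method": "move_arm", "body": {"rows": [[0,0,-0.01,0,0.058],[0,0,-0.025,0,0.058],[0,0,-0.03,0,0.058],[0,0,-0.025,0,0.058],[-0.032,0.001,0,0,0.058],[-0.032,0.001,0,0,0.058],[-0.032,0.001,0,0,0.058],[-0.032,0.001,0,0,0.058],[-0.032,0.001,0,0,0.058],[0,0,0,0,0.058]]}}

```text
clock: 23.98
tool_pos: [0.4838, -0.0464, 0.2608]
eef_rot: [0.752, 0.659, -0.005, 0.001]
contact_force: [-1.2, -0.7, -2.2]
opening: 0.745
finger_force: 25.0
```

{"method": "move_arm", "body": {"rows": [[0,0,0,0,0.058],[0,0,0,0,0.058],[0,0,0,0,0.058]]}}

```text
clock: 24.23
tool_pos: [0.4858, -0.0369, 0.2617]
eef_rot: [0.748, 0.664, 0.001, -0.0]
contact_force: [0.5, 0.4, -1.4]
opening: 0.746
finger_force: 25.0
```

```bash
python3 -c "
from h import *
plan(.4857,-.0379,83.3)"
```

```text
t 24.23 tcp [ 0.4858 -0.0369  0.2617] yaw 83.25 tilt 0.08 q [ 0.24  0.79 -0.42  2.08  0.77  0.42 -0.91] open 0.746 ff 25.0
shift [-0.001  0.    -0.   ] spin -0.001
```

{"method": "move_arm", "body": {"rows": [[-0.0005,0,0.01,0,0.058],[0,0,0.012,0,0.058],[0,0,0.012,0,0.058],[0,0,0.012,0,0.058],[0,0,0.012,0,0.058],[0,0,0.01,0,0.058],[0,0,0.007,0,0.058],[0,0,0.004,0,0.058],[0,0,0.003,0,0.058],[0,0,0,0,0.058]]}}

```text
clock: 25.07
tool_pos: [0.4856, -0.0382, 0.1794]
eef_rot: [0.748, 0.664, -0.0, -0.0]
contact_force: [0.3, 0.6, -2.3]
opening: 0.745
finger_force: 25.0
```

{"method": "move_arm", "body": {"rows": [[0,0,0.001,0,0.058],[0,0,0.0005,0,0.058],[0,0,0,0,0.058]]}}

```text
clock: 25.32
tool_pos: [0.4857, -0.0389, 0.1785]
eef_rot: [0.748, 0.663, 0.0, 0.0]
contact_force: [0.4, -0.7, -1.7]
opening: 0.75
finger_force: 25.0
```

{"method": "move_arm", "body": {"rows": [[0,0,0.0006,0,0.058],[0,0,0,0,0.058],[0,0,0,0,0.077],[0,0,0,0,0.077],[0,0,0,0,0.077],[0,0,0,0,0.077],[0,0,-0.01,0,0.077],[0,0,-0.02,0,0.077],[0,0,-0.03,0,0.077],[0,0,-0.03,0,0.077]]}}

```text
clock: 26.15
tool_pos: [0.4851, -0.0388, 0.2682]
eef_rot: [0.748, 0.664, -0.001, -0.001]
contact_force: [0.6, -0.4, -0.5]
opening: 0.874
finger_force: 0.0
```

{"method": "move_arm", "body": {"rows": [[0,0,-0.03,0,0.077],[0.035,0,-0.02,0,0.077],[0.035,0,-0.02,0,0.077],[0.035,0,0,0,0.077],[0.035,0,0,0,0.077],[0.035,0,0,0,0.077],[0.035,0,0,0,0.077],[0.035,0,0,0,0.077],[0.035,0,0,0,0.077],[0,0,0,0,0.077]]}}

```text
clock: 26.98
tool_pos: [0.5181, 0.2476, 0.3384]
eef_rot: [0.745, 0.667, 0.004, -0.003]
contact_force: [0.5, 0.3, 0.9]
opening: 0.878
finger_force: 0.0
```

```bash
python3 - <<'E'
from h import *
plan(.4857,-.0379,83.3)
s=snapshot("top"); w=snapshot("scene"); P=cloud(s)
M=R.from_euler('z',-6.7,degrees=True).as_matrix(); q=(P-[.4857,-.0381,0])@M
for y in(-.058,0,.058):
    m=(abs(q[:,:,0])<.025)&(abs(q[:,:,1]-y)<.012); print(y,m.sum(),np.percentile(q[:,:,2][m],[10,50,90]).round(4) if m.sum() else '')
a=cv2.resize(s["color"][180:310,230:390],(640,520)); cv2.imwrite("pics/f.png",np.hstack([a[:, :400],cv2.resize(w["color"][170:270,160:290],None,fx=3,fy=5.2)[:, :390]])[:,:,::-1])
E
```

```text
t 26.98 tcp [0.5181 0.2476 0.3384] yaw 83.64 tilt 0.55 q [-0.2   0.76 -0.56  1.78  0.55  0.76 -1.16] open 0.878 ff 0.0
shift [-0.2873 -0.0005 -0.0028] spin 0.0059
-0.058 0 
0 0 
0.058 0
```

View pics/f.png

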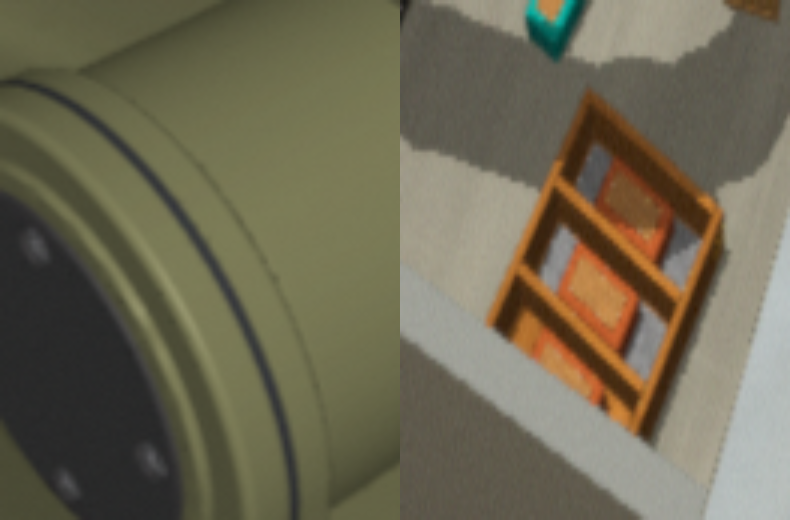

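The scene view shows a bar flat in each of the three compartments. A quick height check from the scene depth, then I hand in.

```bash
python3 - <<'E'
from h import *
P=cloud(snapshot("scene")); M=R.from_euler('z',-6.7,degrees=True).as_matrix(); q=(P-[.4857,-.0381,0])@M
ok=True
for y in(0,.058):
    m=(abs(q[:,:,0])<.02)&(abs(q[:,:,1]-y)<.01)
    k=np.percentile(q[:,:,2][m],[10,50,90]); print(y,m.sum(),k.round(4)); ok&=abs(k[1]-.032)<.004
if ok: print(r.finish_job())
E
```

```text
0 100 [0.0284 0.031  0.0336]
0.058 97 [0.0287 0.0308 0.0335]
the job is handed in; nothing more can be done
None
```

I put both rack bars flat in the tray's two empty compartments (bar_b in the +y side, bar_a in the middle) and handed the job in at about 27 s; a depth check before hand-in put their tops at about 31 mm (32 mm expected), and I don't have the judge's verdict.

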